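# Lid the jar with the kitchen tongs

## Robot

A 6-joint arm with a two-finger parallel gripper is mounted at the origin on the work surface. World frame = base frame: x ahead of the robot, y to its left, z up, the work surface at z = 0. Lengths are in mm, angles in rad, forces in N, time in s.
With the tool pointing down it reaches from about 275 to 750 mm from the base axis. Payload 10.2 kg.
Tool frame: the origin (TCP) lies at the very end of the fingers, on their centre line; the grasp point (between the pads) lies 19 mm behind it (ctrl.tcp_to_grasp is the distance from the TCP to the grasp point, in mm); z points along the fingers, x is the direction in which the jaws open and shut, and the axes are right-handed (so a half turn about z gives the same grasp; the last joint's range is limited). The gripper opens to 85 mm and grips with 20 to 120 N. Pads are 22 mm wide; open, the fingers measure 114 mm over their backs; the gripper's body (76 mm by 85 mm) begins 54 mm behind the grasp point. The pads swing forward as they close: fully open they stand 13 mm farther back than shut.
Start: joints at [-0.223, 0.313, 1.498, -0, 1.331, -0.223], TCP at [525.006, -0.013, 231.294] pointing down, gripper open.
Joint ranges: [-2.94, 2.94], [-0.97, 2.17], [0.19, 2.56], [-1.23, 4.37], [0.02, 3.11], [-2.88, 2.88]. Speed limits (rad/s): [2.39, 2.39, 3.01, 3.14, 3.14, 3.14].

## Interface

Orientations are given as a unit quaternion [w, x, y, z].
In Python, from rig import monitor, vision, order, ctrl gives the robot as it stands. The module is installed in compiled form; this text tells all that it offers.
- The arm moves only by the shell command python3 -m pendant 'ROWS' [FORCE]. ROWS is JSON, a list that holds one entry, the list of rows, each a list of 5 numbers: the closure, from -1 (fully open) to 1 (shut), then the shift along the world's x, y, z in m, then the turn about the world's z in degrees. In form: [[[fingers, dx, dy, dz, spin], ...]]. A call has 1 to 20 rows; each row is the pose to reach, as a shift and turn from the pose commanded when the call began; what a row does not reach only later rows make up. A row lasts 1/10 s, in which the tool goes at most 50 mm and 8.59 degrees, less where a joint would pass 70% of its speed; a pose out of reach is approached as far as the arm can. A call with a gripper value outside its range is refused whole. The fingers move at their own pace and stop on an object; FORCE is the grip in N (left out, the last holds). Time passes only in rows, so rows that repeat a pose let the fingers close. It gives the time, the measured TCP pose, the force and the opening at its end, in the units of the state.
- monitor.sense(): the state, without advancing time (a new reading comes with each control period).
- vision.capture(name): name is "scene" or "side" or "wrist"; returns (picture, depth): 480x640x3 uint8, red, green, blue; 480x640 float32, mm along the optical axis (not along the pixel's ray), 0 where there is no reading.
- vision.camera_info(name): a dict with "fov_y" (degrees; the focal length in pixels is half the picture's height over the tangent of half this angle, whatever the lens; pixels are square), "cx", "cy" (the principal point, pixels), "R" (3x3) and "t" (3): a world point X has camera coordinates R X + t; the wrist camera has in their place "hand_eye" (4x4, takes a point from camera to tool coordinates, whose origin is the TCP and whose axes are the tool frame's). Camera axes: x right, y down, z forward; pixel columns grow to the right and rows downward; lengths in mm; the calibration is good to about 2 mm. A picture is of the moment at which its call begins: read the wrist's pose just before it. camera_info takes no time and is no camera call.
- order.finish_job(): hands the job in, once; it reports no verdict.
The state is a dict: "time_s": time; "joints": joint angles; "dq": joint speeds; "tau": joint torques, N m; "eef_pos": TCP position; "ee_rot": TCP orientation; "force": force on the tool from outside, world axes, zero at the start; "wrist_torque": the same for the moment, N m; "grip_width": opening from 0.0 (shut) to 1.0 (fully open).
Only numpy, scipy, OpenCV 4.12 (cv2) and the standard library are available. Lean on these libraries where they do the work, as an engineer would, in place of code of your own. Each camera call takes 0.05 s, during which the arm holds its last target.

## Task

The white enamel lid has just been scalded, so the robot's fingers must not touch it: take up the steel tongs, squeeze them shut on the lid's red knob, carry the lid over and lower it onto the glass jar so that it sits level, centred and fully down on the rim. Do not drop the lid from above and do not shift the jar or the wooden lid. Finish by laying the tongs down on the counter, clear of both lids and out of your hand.

Things in the scene. Friction and masses are not known exactly. Their poses are not given: they have to be found in the camera images.
- tongs: Steel tongs on their side, 120 g (mm:). Origin: centre line, underside, amid the black grips (50 long, z 0-30); x to tips, +y at start; z up. Pivot x=-75; knob goes at x=110, in jaws z 8-26, ending x=126. Pinch grips from above: free 52 wide, jaw gap 52 (closes 2.5x as fast); at 49 the spring (5 N) keeps tongs in hand, jaws open; at 38 (8 N) they meet a 24 knob: squeeze 30-40 N; 49 frees it.
- enamel_lid: The lid to place: white enamel with a blue edge and a red knob, 100 g. Origin: centre of the underside of its locating plug; z up. Plug 54 mm across, z = 0 to 8 (it stands on the plug); plate 92 mm across, z = 8 to 14; upright round knob 24 mm across, z = 14 to 44, on the axis.
- jar: Open glass jar, green glass with an orange ring on the mouth, upright on the counter, 82 mm across, 90 mm high, mouth 74 mm across, 500 g, loose. Origin: centre of the underside. With the lid seated the plug hangs 8 mm inside the mouth, so the lid's origin is 82 mm above the jar's.
- wooden_lid: A bystander: a brown wooden lid with a dark wooden knob, same shape and size as the enamel lid, same origin. Leave it where it is.
Not all that is in view belongs to the job. Several things look just like the tongs: the one meant starts farthest to the robot's left.

How it is judged (in metres and radians):
On the way, in this order (a step that is already met when the one before it is completed fails the run):
1. the tongs hold the enamel lid clear of the counter (height (world z) of enamel_lid above 0.03 m and contact force between tongs and enamel_lid above 0.5 N), for 0.2 s.
2. the enamel lid sits on the jar (horizontal distance between enamel_lid and jar below 0.013 m and z of enamel_lid in the frame of jar between 0.077 and 0.087 m and angle between enamel_lid's own z axis and vertical below 0.12 rad), for 0.2 s.
At the end, for the whole second after the job is handed in: The enamel lid sits fully down on the upright jar (origin 77 to 87 mm above the jar's), within 13 mm of centre and 7 degrees of level; the tongs lie at rest on the counter (origin below 35 mm), clear of both lids; jar within 30 mm and wooden lid within 20 mm of their starts (all of step 2 and linear speed of each of enamel_lid, tongs below 0.02 m/s and angle between jar's own z axis and vertical below 0.1 rad and height (world z) of tongs below 0.035 m and contact force between tongs and enamel_lid below 0.1 N and contact force between tongs and wooden_lid below 0.1 N); the robot touches nothing.
It fails at once if the robot itself touches the enamel lid (contact force between any of the fingers, the arm and enamel_lid above 0.5 N).
It fails at once if the enamel lid is let go more than 23 mm above its seat on the jar (height (world z) of enamel_lid above 0.105 m and contact force between tongs and enamel_lid below 0.01 N).
It fails at once if the jar is shifted more than 30 mm or tipped (distance of jar from where it was at the start of the episode above 0.03 m or angle between jar's own z axis and vertical above 0.3 rad).
It fails at once if the wooden lid is shifted more than 20 mm (distance of wooden_lid from where it was at the start of the episode above 0.02 m).
It also fails if it takes over 54 s, if anything falls off the work surface, if the arm or the gripper's body presses on something with over 40 N, if the wrist force passes 120 N, or if a joint passes its speed limit or range.

## Working session

There is one attempt and no reset: what is moved stays moved. The work goes in short steps, Python scripts to look and compute and a shell command to move; the robot and the scene stay as the last step left them, time stands still between calls to the robot, and variables do not carry over. Pictures are saved under pics/ and viewed, and the job is handed in when it is done.

```bash
mkdir -p pics; cat > h.py <<'E'
import numpy as np, cv2
from rig import monitor, vision, order, ctrl
def cap(n,f):
    p,d=vision.capture(n); cv2.imwrite('pics/'+f+'.png',p[:,:,::-1]); np.savez('pics/'+f,p=p,d=d); return p,d
def cam(n):
    c=vision.camera_info(n); f=240/np.tan(np.radians(c['fov_y'])/2); return c,f
def pts(n,d):
    c,f=cam(n); v,u=np.mgrid[:480,:640]; P=np.stack([(u-c['cx'])/f*d,(v-c['cy'])/f*d,d],-1)
    R=np.array(c['R']);t=np.array(c['t']); return (P-t)@R
E
python3 - <<'E'
from h import *
for n in('scene','side'):
    cap(n,n+'0'); c,f=cam(n); print(n,{k:c[k] for k in c if k!='hand_eye'},f)
print(vision.camera_info('wrist')); cap('wrist','wrist0')
print(monitor.sense(),ctrl.tcp_to_grasp)
E
```

```text
scene {'fov_y': 54.69114526731895, 'cx': 314.6236393803843, 'cy': 242.22926256013625, 'R': array([[-0.04411649,  0.99899338, -0.00812193],
       [ 0.69006998,  0.02459343, -0.72332468],
       [-0.72239682, -0.03751525, -0.69046032]]), 't': array([  76.46283201, -331.48762081, 1550.738586  ])} 464.0854107399071
side {'fov_y': 50.18690155938992, 'cx': 327.9960343089468, 'cy': 240.56606611600665, 'R': array([[-0.97441088, -0.2237283 ,  0.02165839],
       [-0.1507701 ,  0.57909234, -0.80119938],
       [ 0.16670876, -0.78396283, -0.59800541]]), 't': array([499.52114616, 150.54658424, 896.35270735])} 512.4976288887285
{'fov_y': 61.15318730030158, 'cx': 317.84435287543306, 'cy': 243.52818054200515, 'hand_eye': array([[ 9.99999835e-01,  4.44631754e-04, -3.64004666e-04,
        -8.60402361e-01],
       [-3.07088619e-04,  9.48931775e-01,  3.15481206e-01,
        -7.90572131e+01],
       [ 4.85688556e-04, -3.15481042e-01,  9.48931755e-01,
        -1.42361450e+02],
       [ 0.00000000e+00,  0.00000000e+00,  0.00000000e+00,
         1.00000000e+00]])}
{'time_s': 0.15, 'joints': array([-2.23390088e-01,  3.13304993e-01,  1.49824918e+00, -1.32657779e-05,
        1.33097857e+00, -2.23401016e-01]), 'dq': array([ 4.07726629e-04, -3.07377315e-03, -2.12895832e-03,  8.48609758e-05,
       -3.51584346e-05, -1.45709026e-03]), 'tau': array([ 1.79854873e-03, -4.12368500e+01, -2.59796566e+01, -1.57318855e-04,
        3.17765021e-03, -3.62555340e-05]), 'eef_pos': array([5.24814557e+02, 3.17933508e-02, 2.30880009e+02]), 'ee_rot': array([-9.78524103e-05,  9.99999889e-01,  7.04212426e-06, -4.59791591e-04]), 'force': array([-0.28863855, -0.97086704, -0.05090721]), 'wrist_torque': array([ 0.03191522,  0.02194503, -0.04221373]), 'grip_width': 0.9992093477766401} 18.700000000000003
```

View pics/scene0.png

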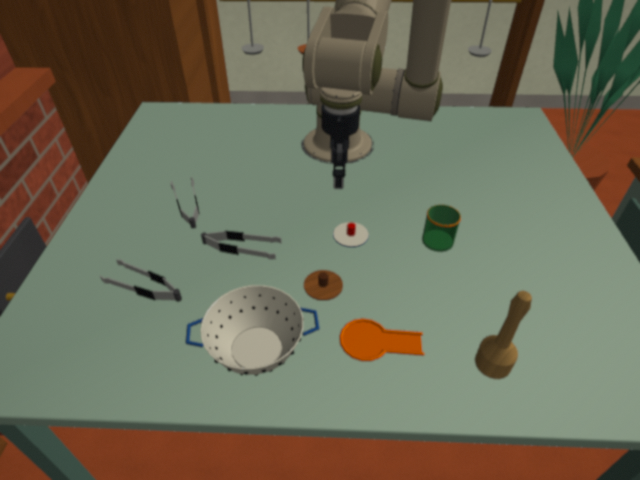

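View pics/side0.png

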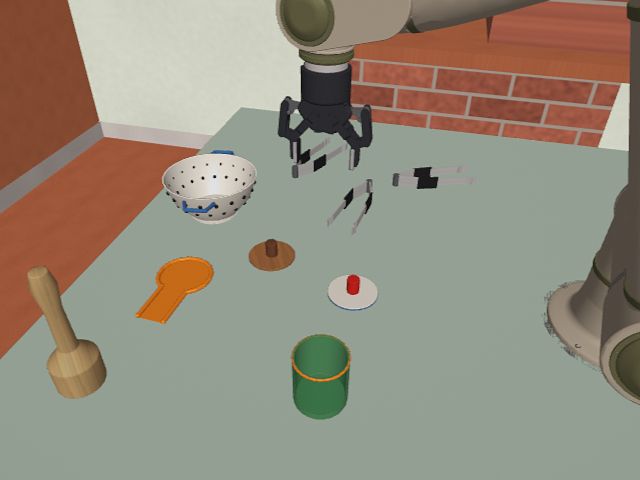

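View pics/wrist0.png

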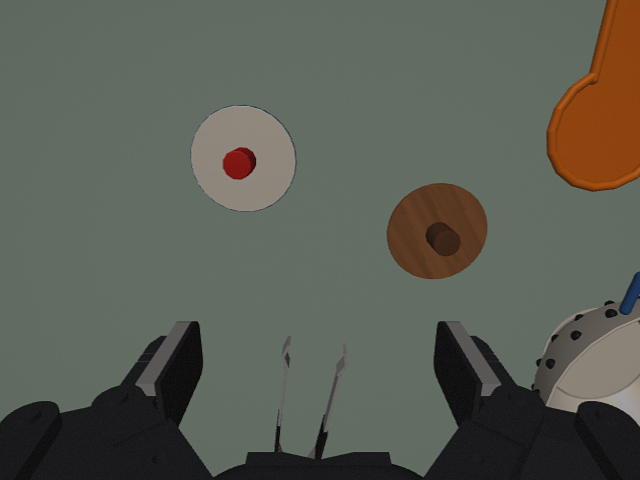

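The scene shows three tongs lookalikes: (187,205) with tips towards the robot, (240,243) with tips to +y, and (145,285) with tips to -y. Image right is +y, so (240,243) is the farthest left, and its tips point along +y as described. I'll confirm it in a crop and measure.

```bash
python3 - <<'E'
from h import *
z=np.load('pics/scene0.npz');p,d=z['p'],z['d'];W=pts('scene',d)
cv2.imwrite('pics/crop0.png',cv2.resize(p[170:310,90:300],None,fx=3.8,fy=3.8,interpolation=cv2.INTER_CUBIC)[:,:,::-1])
for n in('scene','side'):
    z=np.load(f'pics/{n}0.npz');p,d=z['p'],z['d'];W=pts(n,d)
    c,f=cam(n)
    hsv=cv2.cvtColor(p,cv2.COLOR_RGB2HSV)
    masks={'red':((hsv[...,0]<6)|(hsv[...,0]>174))&(hsv[...,1]>200)&(hsv[...,2]>90),
     'white':(hsv[...,1]<45)&(hsv[...,2]>150),
     'green':(hsv[...,0]>55)&(hsv[...,0]<80)&(hsv[...,1]>140),
     'brown':(hsv[...,0]>5)&(hsv[...,0]<18)&(hsv[...,1]>120)&(hsv[...,2]<150),
     'orange':(hsv[...,0]>8)&(hsv[...,0]<22)&(hsv[...,1]>190)&(hsv[...,2]>90),
     'black':(hsv[...,2]<45)}
    for k,m in masks.items():
        m=m&(d>0)&(W[...,0]>250)&(W[...,0]<800)&(abs(W[...,1])<500)&(W[...,2]>3)&(W[...,2]<130)
        N,l,s,ce=cv2.connectedComponentsWithStats(m.astype(np.uint8))
        for i in range(1,N):
            if s[i,4]>15:
                q=W[l==i]; print(n,k,s[i,4],ce[i].round(0),'med',np.median(q,0).round(0),'lo',np.percentile(q,2,0).round(0),'hi',np.percentile(q,98,0).round(0))
E
```

```text
scene red 44 [351. 228.] med [469.  38.  42.] lo [457.  32.  23.] hi [474.  43.  46.]
scene white 457 [350. 235.] med [467.  36.  14.] lo [424.  -3.  11.] hi [499.  78.  17.]
scene white 1709 [236. 321.] med [ 775. -213.   38.] lo [ 738. -253.   11.] hi [ 799. -129.   95.]
scene green 589 [438. 237.] med [502. 251.  46.] lo [479. 224.  12.] hi [509. 287.  78.]
scene brown 866 [323. 285.] med [644. -29.  14.] lo [599. -69.  11.] hi [679.  11.  45.]
scene brown 45 [375. 325.] med [743.  89.   7.] lo [734.  66.   3.] hi [759. 102.  10.]
scene brown 27 [410. 334.] med [764. 160.   7.] lo [761. 136.   5.] hi [766. 183.   9.]
scene orange 17 [453. 224.] med [502. 280.  89.] lo [463. 269.  57.] hi [507. 292.  93.]
scene orange 1048 [372. 335.] med [768.  73.   5.] lo [734.  16.   3.] hi [798. 173.  10.]
scene orange 19 [403. 341.] med [783. 142.   4.] lo [776. 136.   3.] hi [788. 151.   6.]
scene orange 16 [402. 347.] med [796. 141.   4.] lo [791. 135.   3.] hi [799. 151.   5.]
scene black 17 [192. 223.] med [ 440. -384.   20.] lo [ 437. -387.    9.] hi [ 443. -380.   27.]
scene black 111 [
[... 1641 characters left out ...]
lo [789. 299.   4.] hi [798. 333.  55.]
side orange 1698 [181. 286.] med [770.  86.   5.] lo [729.  17.   3.] hi [799. 181.  10.]
side orange 140 [321. 375.] med [455. 297.  90.] lo [425. 272.  85.] hi [496. 304.  92.]
side black 82 [305. 157.] med [ 677. -439.   17.] lo [ 670. -460.    5.] hi [ 683. -418.   31.]
side black 117 [319. 162.] med [ 632. -420.   16.] lo [ 622. -442.    4.] hi [ 642. -399.   31.]
side black 335 [425. 178.] med [ 362. -394.   18.] lo [ 333. -443.    4.] hi [ 387. -380.   32.]
side black 75 [349. 197.] med [ 526. -271.   20.] lo [ 522. -293.    4.] hi [ 531. -248.   33.]
side black 51 [369. 201.] med [ 479. -263.   19.] lo [ 476. -285.    5.] hi [ 481. -241.   33.]
```

View pics/crop0.png

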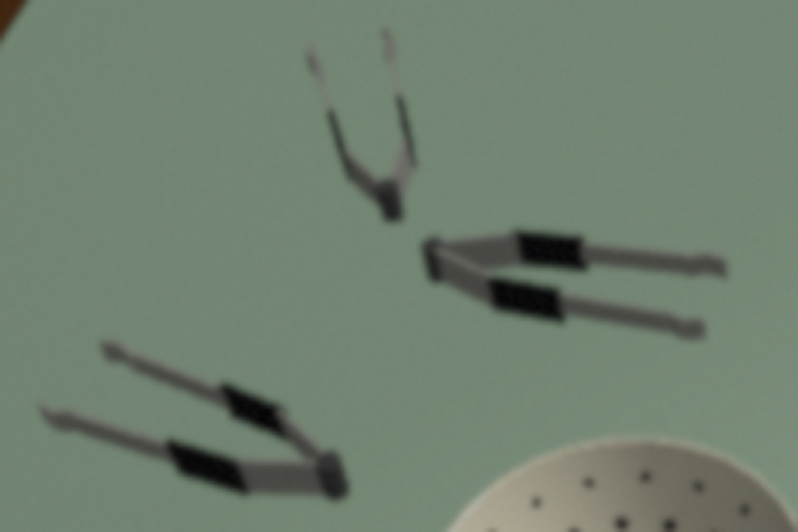

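The enlarged crop confirms it: the tongs at scene (240,243) have an open V with tips to +y, and the other two lie farther to the robot's right. Next I move the wrist camera over them. At the same time I measure the lid from wrist0 and the jar ring from both cameras.

```bash
python3 -m pendant '[[[-1,-0.005,-0.05,0,0],[-1,-0.01,-0.1,0,0],[-1,-0.015,-0.15,0,0],[-1,-0.02,-0.18,0,0],[-1,-0.02,-0.18,0,0],[-1,-0.02,-0.18,0,0],[-1,-0.02,-0.18,0,0]]]' 35
cat >> h.py <<'E'
from scipy.spatial.transform import Rotation as Ro
def wT(s):
    T=np.eye(4);q=np.array(s['ee_rot']);T[:3,:3]=Ro.from_quat(q[[1,2,3,0]]).as_matrix();T[:3,3]=s['eef_pos']
    return T@np.array(vision.camera_info('wrist')['hand_eye'])
def plane(n,uv,z,T=None):
    c,f=cam(n);uv=np.atleast_2d(uv).astype(float)
    r=np.c_[(uv[:,0]-c['cx'])/f,(uv[:,1]-c['cy'])/f,np.ones(len(uv))]
    if T is None: R=np.array(c['R']);o=-R.T@np.array(c['t']);r=r@R
    else: o=T[:3,3]; r=r@T[:3,:3].T
    return o+r*((z-o[2])/r[:,2])[:,None]
def circ(P):
    A=np.c_[2*P[:,:2],np.ones(len(P))];x=np.linalg.lstsq(A,(P[:,:2]**2).sum(1),rcond=None)[0]
    return x[:2].round(1),round(float(np.sqrt(x[2]+x[0]**2+x[1]**2)),1)
E
python3 - <<'E'
from h import *
s=monitor.sense(); p,d=cap('wrist','wrist1'); np.save('pics/T1',wT(s)); print(s['eef_pos'],s['grip_width'],s['force'])
# wrist0
s0=dict(eef_pos=[524.81,0.03,230.88],ee_rot=[-9.785e-05,1,7e-6,-4.6e-4]);T0=wT(s0)
def big(m): 
    c=max(cv2.findContours(m.astype(np.uint8),cv2.RETR_EXTERNAL,cv2.CHAIN_APPROX_NONE)[0],key=cv2.contourArea);return cv2.convexHull(c)[:,0]
p=np.load('pics/wrist0.npz')['p'];h=cv2.cvtColor(p,cv2.COLOR_RGB2HSV)
sub=np.zeros(h.shape[:2],bool);sub[80:230,170:320]=1
print('lid',circ(plane('wrist',big(sub&((h[...,1]<40)|(h[...,1]>150))),14,T0)))
sub[:]=0;sub[170:300,370:500]=1
print('wood',circ(plane('wrist',big(sub&(h[...,1]>80)&(h[...,0]<20)),14,T0)))
for n in('scene','side'):
    p=np.load(f'pics/{n}0.npz')['p'];h=cv2.cvtColor(p,cv2.COLOR_RGB2HSV)
    m=(h[...,0]>5)&(h[...,0]<25)&(h[...,1]>120)
    s=np.zeros_like(m)
    if n=='scene': s[200:235,420:466]=1
    else: s[330:390,285:355]=1
    v,u=np.nonzero(m&s); print(n,len(u),circ(plane(n,np.c_[u,v],89)))
    hull=big(s&m);print(circ(plane(n,hull,89)))
E
```

```text
time_s: 0.85
eef_pos: [505.1, -178.9, 231.2]
ee_rot: [-0.0, 1.0, 0.001, -0.0]
force: [0.2, -0.2, 0.1]
grip_width: 1.001
[ 505.13898991 -178.90826131  231.23623919] 1.0009762169087217 [ 0.19742364 -0.20205421  0.09832511]
lid (array([459.2,  33.8]), 91.3)
wood (array([633.2, -29.6]), 46.0)
scene 100 (array([470.7, 261.4]), 37.0)
(array([472.1, 261.5]), 39.5)
side 269 (array([464.8, 262.7]), 40.5)
(array([464.3, 265.1]), 40.5)
```

View pics/wrist1.png

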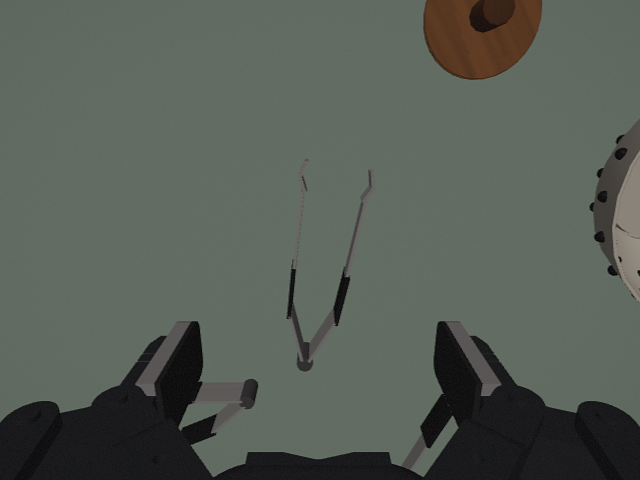

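The wrist picture shows the target tongs: grips at about (291,290) and (342,297), pivot at (305,362), jaw tips at (305,165) and (371,180). I measure its axis from the grip and tip tops.

```bash
cat >> h.py <<'E'
def wpts(d,T):
    c,f=cam('wrist'); v,u=np.mgrid[:480,:640]; P=np.stack([(u-c['cx'])/f*d,(v-c['cy'])/f*d,d],-1)
    return P@T[:3,:3].T+T[:3,3]
E
python3 - <<'E'
from h import *
z=np.load('pics/wrist1.npz');p,d=z['p'],z['d'];T=np.load('pics/T1.npy');W=wpts(d,T);h=cv2.cvtColor(p,cv2.COLOR_RGB2HSV)
s=np.zeros((480,640),bool);s[150:375,270:390]=1
obj=s&(W[...,2]>5)
N,l,st,ce=cv2.connectedComponentsWithStats((s&(h[...,2]<45)).astype(np.uint8))
for i in range(1,N):
    if st[i,4]>20:
        m=l==i;q=W[m];t=q[q[:,2]>24];c=t[:,:2].mean(0);v=np.linalg.svd(t[:,:2]-c)[2][0]
        print(st[i],'z',np.percentile(q[:,2],[1,50,99]).round(0),len(t),'lo',t.min(0).round(1),'hi',t.max(0).round(1),'mid',((t.min(0)+t.max(0))/2).round(1),'dir',np.degrees(np.arctan2(*v[::-1])).round(1))
for nm,(r0,r1,c0,c1) in dict(tipL=(155,180,295,315),tipR=(165,190,360,380),piv=(340,375,290,320)).items():
    q=W[r0:r1,c0:c1].reshape(-1,3);q=q[(q[:,2]>10)];print(nm,len(q),q.min(0).round(1),q.max(0).round(1),np.median(q,0).round(1))
# lid wrist0
s0=dict(eef_pos=[524.81,0.03,230.88],ee_rot=[-9.785e-05,1,7e-6,-4.6e-4]);T0=wT(s0)
z=np.load('pics/wrist0.npz');W0=wpts(z['d'],T0);h=cv2.cvtColor(z['p'],cv2.COLOR_RGB2HSV)
print('table z',np.median(W0[20:60,100:500,2]))
for nm,(r0,r1,c0,c1) in dict(lid=(80,230,170,320),wood=(170,300,370,500)).items():
    m=np.zeros((480,640),np.uint8);m[r0:r1,c0:c1]=W0[r0:r1,c0:c1,2]>9
    c=max(cv2.findContours(m,cv2.RETR_EXTERNAL,cv2.CHAIN_APPROX_NONE)[0],key=cv2.contourArea);print(nm,circ(plane('wrist',cv2.convexHull(c)[:,0],14,T0)))
    t=W0[r0:r1,c0:c1].reshape(-1,3);t=t[t[:,2]>40];print(' knobtop',len(t),((t.min(0)+t.max(0))/2).round(1))
E
```

```text
[287 269   9  50 182] z [ 5. 29. 31.] 167 lo [ 474.9 -288.2   25.1] hi [504.2 -99.9 373.6] mid [ 489.5 -194.1  199.4] dir -97.3
[334 271  16  55 367] z [ 6. 29. 31.] 244 lo [ 504.2 -296.4   24.1] hi [532.9 -99.9 373.6] mid [ 518.6 -198.1  198.8] dir -94.8
[303 342   6  17  60] z [ 1. 16. 29.] 11 lo [ 489.6 -334.6   25. ] hi [ 494.6 -331.6   29.1] mid [ 492.1 -333.1   27. ] dir -14.6
tipL 93 [ 487.  -159.3   10.1] [504.2 -99.9 373.6] [ 490.6 -148.8   25.5]
tipR 124 [ 504.2 -168.3   10. ] [552.7 -99.9 373.6] [ 549.6 -158.3   24.8]
piv 505 [ 481.2 -349.4   10.1] [505.4 -99.9 373.6] [ 491.6 -332.6   28.7]
table z -0.11738837746304398
lid (array([458.1,  36.4]), 46.0)
 knobtop 775 [485.1  51.8 206.6]
wood (array([632.8, -29.6]), 46.2)
 knobtop 632 [584.4  18.7 206.7]
```

```bash
python3 - <<'E'
from h import *
z=np.load('pics/wrist1.npz');p,d=z['p'],z['d'];T=np.load('pics/T1.npy');W=wpts(d,T);h=cv2.cvtColor(p,cv2.COLOR_RGB2HSV)
s=np.zeros((480,640),bool);s[150:375,270:390]=1;s&=(d>0)
N,l,st,ce=cv2.connectedComponentsWithStats((s&(h[...,2]<45)).astype(np.uint8))
for i in range(1,N):
    if st[i,4]>20:
        q=W[l==i];t=q[(q[:,2]>24)&(q[:,2]<40)];c=t[:,:2].mean(0);v=np.linalg.svd(t[:,:2]-c)[2][0]
        print(st[i],len(t),'lo',t.min(0).round(1),'hi',t.max(0).round(1),'mid',((t.min(0)+t.max(0))/2).round(1),'dir',np.degrees(np.arctan2(*v[::-1])).round(1))
for nm,(r0,r1,c0,c1) in dict(tipL=(155,190,295,315),tipR=(165,200,360,380),piv=(340,375,290,320)).items():
    m=np.zeros_like(s);m[r0:r1,c0:c1]=1;q=W[m&s];q=q[(q[:,2]>15)&(q[:,2]<40)];print(nm,len(q),q.min(0).round(1),q.max(0).round(1),np.median(q,0).round(1))
z=np.load('pics/wrist0.npz');T0=wT(dict(eef_pos=[524.81,0.03,230.88],ee_rot=[-9.785e-05,1,7e-6,-4.6e-4]));W0=wpts(z['d'],T0);ok=(z['d']>0)&(W0[...,2]>41)&(W0[...,2]<48)
for r0,r1,c0,c1 in((80,230,170,320),(170,300,370,500)):
    m=np.zeros_like(ok);m[r0:r1,c0:c1]=1;t=W0[m&ok];print(len(t),((t.min(0)+t.max(0))/2).round(1),np.ptp(t,0).round(1))
E
```

```text
[287 269   9  50 181] 166 lo [ 474.9 -288.2   25.1] hi [ 482.4 -239.7   31.2] mid [ 478.6 -264.    28.2] dir -96.1
[334 271  16  55 366] 243 lo [ 520.5 -296.4   24.1] hi [ 532.9 -247.3   31.2] mid [ 526.7 -271.8   27.6] dir -102.0
[303 342   6  17  60] 11 lo [ 489.6 -334.6   25. ] hi [ 494.6 -331.6   29.1] mid [ 492.1 -333.1   27. ] dir -14.6
tipL 129 [ 487.  -166.2   15.8] [ 494.8 -141.3   27.2] [ 490.5 -153.7   25.5]
tipR 174 [ 542.2 -175.5   15.1] [ 552.7 -150.6   27.4] [ 549.2 -164.9   25.1]
piv 459 [ 481.2 -349.4   15. ] [ 505.4 -311.7   31.4] [ 491.6 -332.7   28.9]
668 [457.7  36.1  43.5] [23.2 23.3  5. ]
565 [633.2 -29.8  43.4] [23.2 23.5  4.6]
```

The checks agree. Lid is at (458,36) with plate radius 46. Tongs origin is at (502.7,-268) with x-axis heading about 81.2°, and its grips top out at about 30 mm. Jar is at about (468,263). Going to the tongs.

```bash
python3 -m pendant '[[[-1,-0.001,-0.045,0,-4.4],[-1,-0.0025,-0.088,-0.03,-8.8],[-1,-0.0025,-0.088,-0.08,-8.8],[-1,-0.0025,-0.088,-0.13,-8.8],[-1,-0.0025,-0.088,-0.16,-8.8],[-1,-0.0025,-0.088,-0.16,-8.8],[-1,-0.0025,-0.088,-0.16,-8.8]]]' 35
python3 - <<'E'
from h import *
print(monitor.sense()['eef_pos']);cap('side','side1');cap('wrist','wrist2')
p=np.load('pics/side1.npz')['p'];cv2.imwrite('pics/side1c.png',cv2.resize(p[100:260,250:450],None,fx=3.5,fy=3.5)[:,:,::-1])
E
```

```text
time_s: 1.6
eef_pos: [503.3, -267.7, 72.5]
ee_rot: [0.0, 0.997, -0.076, 0.0]
force: [0.3, -0.2, 1.2]
grip_width: 1.001
[ 503.30734307 -267.66502888   72.52295349]
```

View pics/side1c.png

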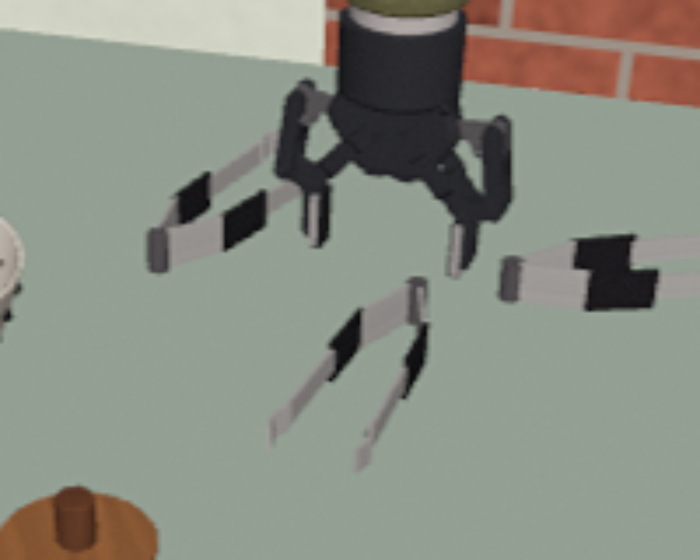

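View pics/wrist2.png

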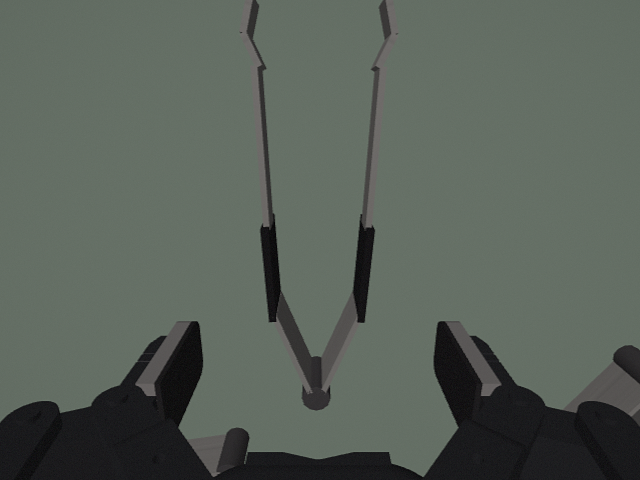

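The tongs are centred between the fingers (symmetric about column 316, grips at rows 220-320) and the neighbouring tongs are clear. Descending and closing to about 49 mm.

```bash
python3 -m pendant '[[[-1,0,0,-0.03,0],[-1,0,0,-0.055,0],[-1,0,0,-0.069,0],[-1,0,0,-0.069,0],[-1,0,0,-0.069,0],[-0.14,0,0,-0.069,0],[-0.14,0,0,-0.069,0],[-0.14,0,0,-0.069,0],[-0.14,0,0,-0.069,0],[-0.14,0,0,-0.069,0],[-0.14,0,0,-0.069,0]]]' 35
python3 - <<'E'
from h import *
print(monitor.sense());cap('wrist','wrist3')
E
```

```text
time_s: 2.8
eef_pos: [503.1, -268.4, 3.5]
ee_rot: [0.001, 0.997, -0.077, 0.001]
force: [-0.8, 1.5, 6.4]
grip_width: 0.572
{'time_s': 2.8, 'joints': array([-6.95534510e-01,  6.81145732e-01,  1.58107114e+00,  1.43508539e-04,
        8.77482234e-01, -5.42011469e-01]), 'dq': array([ 0.00115134,  0.00075745, -0.00022642,  0.00196752,  0.00011701,
       -0.00125382]), 'tau': array([-2.95534311e-01, -4.73190844e+01, -1.82057405e+01, -9.75276274e-02,
       -2.67794151e-01, -1.54298247e-02]), 'eef_pos': array([ 503.07477426, -268.38222108,    3.45863532]), 'ee_rot': array([ 5.04171939e-04,  9.97051319e-01, -7.67317946e-02,  8.03270241e-04]), 'force': array([-0.75408211,  1.46701776,  6.39599904]), 'wrist_torque': array([ 0.18288081,  0.11696435, -0.02674009]), 'grip_width': 0.5718901020689399}
```

View pics/wrist3.png

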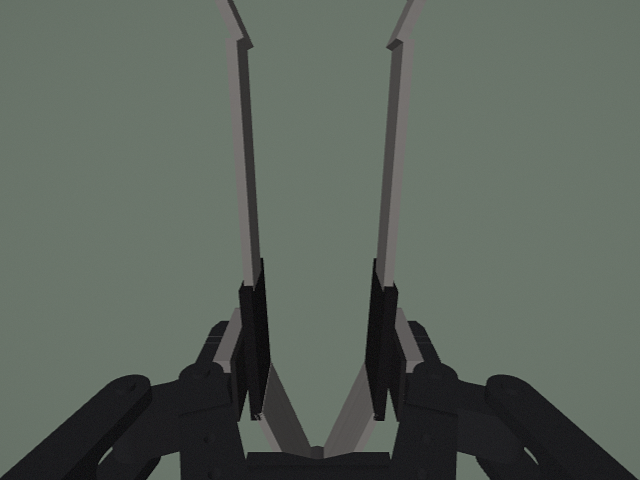

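Grip is 48.6 mm with the pads flush on the black grips and the jaws open. Lifting and looking for any slip or droop.

```bash
python3 -m pendant '[[[-0.14,0,0,0.01,0],[-0.14,0,0,0.03,0],[-0.14,0,0,0.06,0],[-0.14,0,0,0.09,0],[-0.14,0,0,0.12,0],[-0.14,0,0,0.12,0],[-0.14,0,0,0.12,0],[-0.14,0,0,0.12,0]]]' 35
python3 - <<'E'
from h import *
s=monitor.sense();print(s['eef_pos'],s['force'],s['grip_width']);p,d=cap('side','side2')
cv2.imwrite('pics/side2c.png',cv2.resize(p[60:260,230:480],None,fx=3,fy=3)[:,:,::-1])
p,d=cap('wrist','wrist4');T=wT(s);np.save('pics/T4',T);W=wpts(d,T);W[d==0]=np.nan
g=p.max(2);ok=(W[...,2]>60)
for r in range(0,300,40):
    for a,b in((180,316),(316,460)):
        m=np.zeros_like(ok);m[r:r+10,a:b]=1;q=W[m&ok]
        if len(q):print(r,a,len(q),np.median(q,0).round(1),'ztop',np.percentile(q[:,2],95).round(1))
E
```

```text
time_s: 3.65
eef_pos: [501.9, -267.6, 121.2]
ee_rot: [-0.001, 0.997, -0.077, -0.001]
force: [-0.1, -0.4, -1.2]
grip_width: 0.568
[ 501.93724439 -267.55724828  121.21528747] [-0.0975335  -0.4415811  -1.15939706] 0.5677733571594139
0 180 189 [ 493.5 -160.   144.1] ztop 145.6
0 316 192 [ 542.5 -167.8  143.9] ztop 145.2
40 180 261 [ 494.4 -169.3  142.4] ztop 145.3
40 316 269 [ 538.3 -176.3  142.2] ztop 145.1
80 180 211 [ 492.7 -179.7  143.4] ztop 145.2
80 316 216 [ 536.8 -186.6  143.3] ztop 145.0
120 180 205 [ 491.2 -190.4  143.3] ztop 144.8
120 316 209 [ 534.8 -197.4  143. ] ztop 144.6
160 180 198 [ 489.5 -201.9  143.3] ztop 144.9
160 316 204 [ 532.8 -208.7  143.1] ztop 144.7
200 180 191 [ 487.7 -214.   143.1] ztop 144.7
200 316 199 [ 530.7 -220.8  143. ] ztop 144.6
240 180 184 [ 485.8 -226.8  142.8] ztop 144.6
240 316 189 [ 528.5 -233.5  142.7] ztop 144.4
280 180 238 [ 483.4 -239.9  142.3] ztop 145.7
280 316 242 [ 525.9 -247.2  142.3] ztop 145.5
```

View pics/side2c.png

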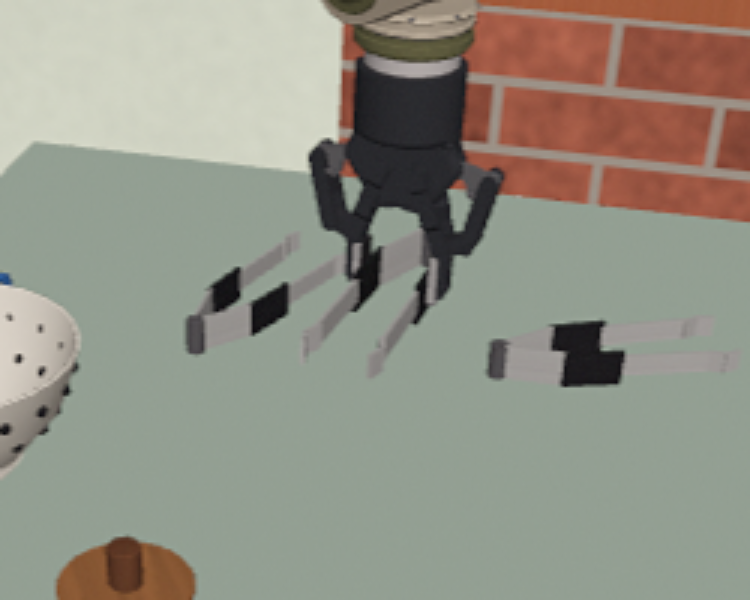

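View pics/wrist4.png

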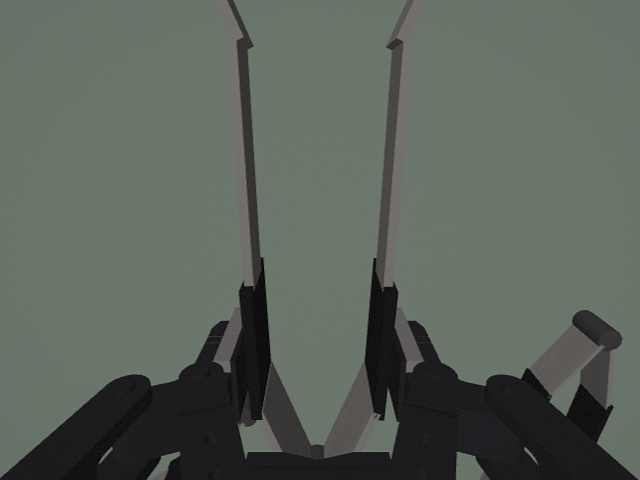

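The tongs are held level (arm tops 144-145 mm all along) and centred. Moving over to the lid, staying high.

```bash
python3 -m pendant '[[[-0.14,-0.012,0.04,0,0],[-0.14,-0.024,0.08,0,0],[-0.14,-0.036,0.12,0,0],[-0.14,-0.048,0.16,0,0],[-0.14,-0.061,0.195,0,0],[-0.14,-0.061,0.195,-0.02,0],[-0.14,-0.061,0.195,-0.05,0],[-0.14,-0.061,0.195,-0.05,0],[-0.14,-0.061,0.195,-0.05,0]]]' 35
python3 - <<'E'
from h import *
s=monitor.sense();print(s['eef_pos'],s['force'],s['grip_width'])
p,d=cap('wrist','wrist5');T=wT(s);np.save('pics/T5',T)
cv2.imwrite('pics/w5.png',p[:,:,::-1])
p,d=cap('scene','scene1');cv2.imwrite('pics/scene1c.png',cv2.resize(p[150:300,270:480],None,fx=3.8,fy=3.8)[:,:,::-1])
p,d=cap('side','side3');cv2.imwrite('pics/side3c.png',cv2.resize(p[170:340,270:470],None,fx=3.5,fy=3.5)[:,:,::-1])
E
```

```text
time_s: 4.65
eef_pos: [441.4, -73.0, 72.4]
ee_rot: [-0.0, 0.997, -0.077, -0.001]
force: [0.4, 0.8, -1.9]
grip_width: 0.568
[441.42936939 -73.04913685  72.41137213] [ 0.36515392  0.81345147 -1.87065029] 0.5676513062174434
```

View pics/wrist5.png

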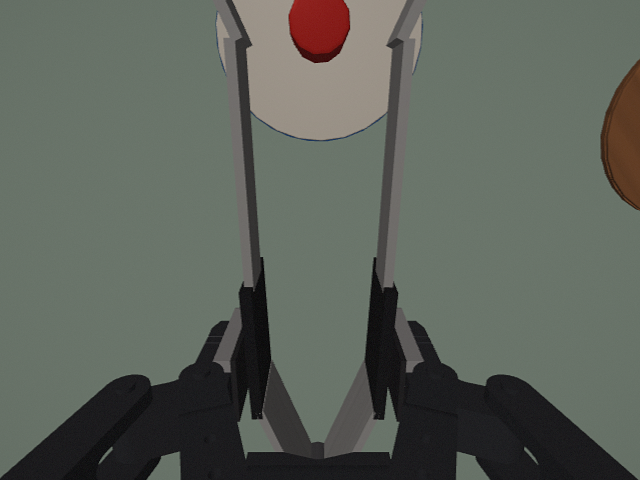

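View pics/scene1c.png

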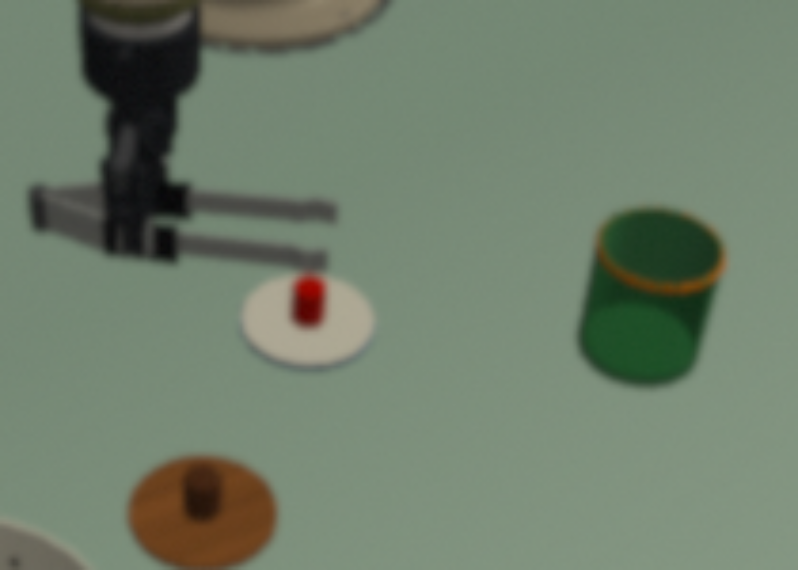

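View pics/side3c.png

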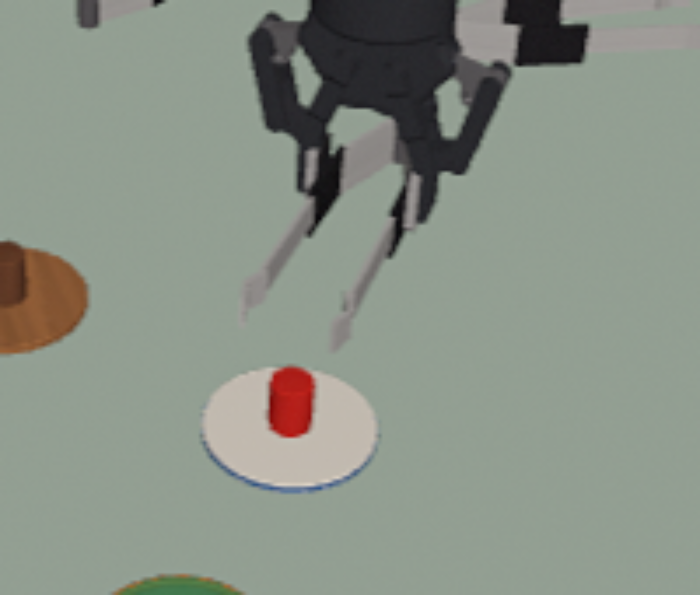

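The knob lies midway between the jaws (col 319, jaws at 245 and 392). Lowering the jaws around it, and then I'll check before squeezing.

```bash
python3 -m pendant '[[[-0.14,0,0,-0.02,0],[-0.14,0,0,-0.04,0],[-0.14,0,0,-0.054,0],[-0.14,0,0,-0.054,0],[-0.14,0,0,-0.054,0]]]' 35
python3 - <<'E'
from h import *
s=monitor.sense();print(s['eef_pos'],s['force'],s['grip_width'])
p,d=cap('scene','scene2');a=cv2.resize(p[180:270,290:400],None,fx=3.6,fy=3.6)
p,d=cap('side','side4');b=cv2.resize(p[200:320,300:410],None,fx=3.6,fy=3.6)
o=np.zeros((440,800,3),np.uint8);o[:a.shape[0],:396]=a[:,:396];o[:b.shape[0],400:796]=b[:,:396];cv2.imwrite('pics/ab4.png',o[:,:,::-1])
E
```

```text
time_s: 5.3
eef_pos: [442.0, -73.3, 19.1]
ee_rot: [0.0, 0.997, -0.077, 0.001]
force: [0.9, -0.5, -0.7]
grip_width: 0.571
[442.00064127 -73.29058712  19.14095054] [ 0.91733009 -0.48045317 -0.67844607] 0.5711003958440092
```

View pics/ab4.png

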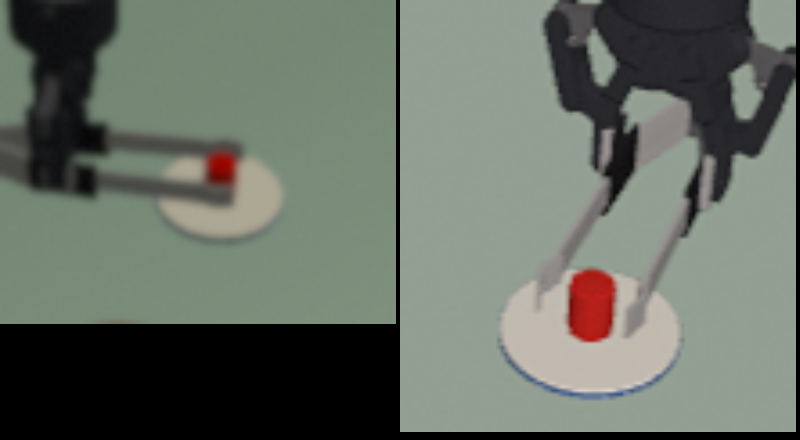

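Both views show the knob between the jaws, with the jaw ends just past it. Squeezing.

```bash
python3 -m pendant '[[[0,0,0,0,0],[0.1,0,0,0,0],[0.2,0,0,0,0],[0.4,0,0,0,0],[0.4,0,0,0,0],[0.4,0,0,0,0],[0.4,0,0,0,0],[0.4,0,0,0,0]]]' 35
python3 - <<'E'
from h import *
s=monitor.sense();print(s['eef_pos'],s['force'],s['grip_width'])
p,d=cap('scene','scene3');a=cv2.resize(p[180:270,290:400],None,fx=3.6,fy=3.6)
p,d=cap('side','side5');b=cv2.resize(p[200:320,300:410],None,fx=3.6,fy=3.6)
o=np.zeros((440,800,3),np.uint8);o[:a.shape[0],:396]=a[:,:396];o[:b.shape[0],400:796]=b[:,:396];cv2.imwrite('pics/ab5.png',o[:,:,::-1])
E
```

```text
time_s: 6.2
eef_pos: [441.5, -73.0, 18.3]
ee_rot: [0.0, 0.997, -0.077, -0.0]
force: [-0.2, -1.9, -0.4]
grip_width: 0.442
[441.5082929  -73.0345608   18.29644373] [-0.19514932 -1.88106287 -0.4216902 ] 0.44200635816339306
```

View pics/ab5.png

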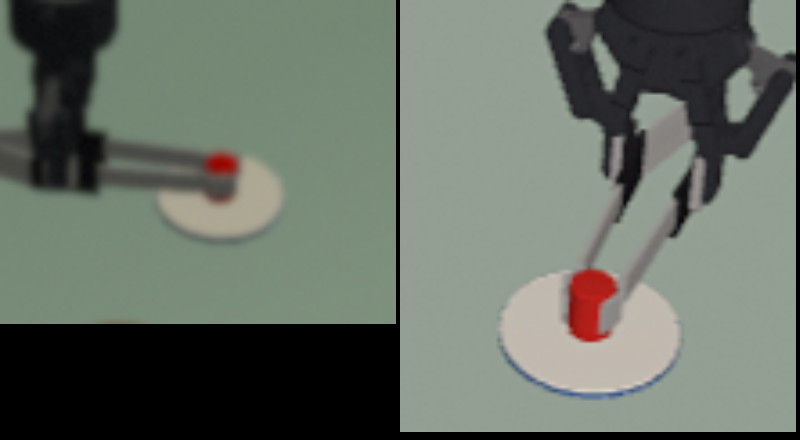

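Stopped at 37.6 mm, so the jaws are on the knob. Lifting gently.

```bash
python3 -m pendant '[[[0.4,0,0,0.005,0],[0.4,0,0,0.012,0],[0.4,0,0,0.025,0],[0.4,0,0,0.045,0],[0.4,0,0,0.07,0],[0.4,0,0,0.1,0],[0.4,0,0,0.125,0],[0.4,0,0,0.14,0],[0.4,0,0,0.14,0],[0.4,0,0,0.14,0],[0.4,0,0,0.14,0]]]' 35
python3 - <<'E'
from h import *
s=monitor.sense();print(s['eef_pos'],s['force'],s['grip_width'])
p,d=cap('scene','scene4');a=cv2.resize(p[140:270,280:480],None,fx=4,fy=4)
cv2.imwrite('pics/s4.png',a[:,:,::-1])
p,d=cap('side','side6');cv2.imwrite('pics/s6.png',cv2.resize(p[150:420,250:450],None,fx=2.2,fy=2.2)[:,:,::-1])
p,d=cap('wrist','wrist6');T=wT(s);np.save('pics/T6',T)
E
```

```text
time_s: 7.4
eef_pos: [440.9, -72.8, 157.3]
ee_rot: [-0.0, 0.997, -0.077, -0.001]
force: [-0.2, 1.1, -2.2]
grip_width: 0.439
[440.94769855 -72.78448409 157.34602861] [-0.24515999  1.1002378  -2.15170746] 0.4387660012456388
```

View pics/s4.png

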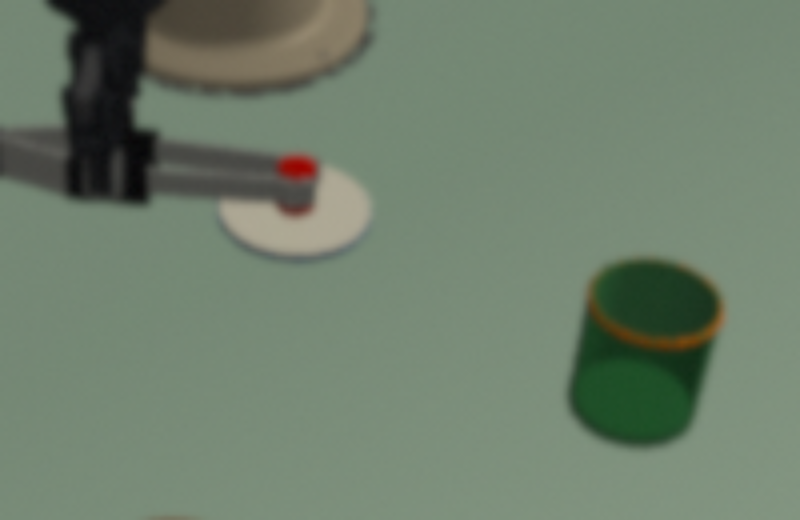

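View pics/s6.png

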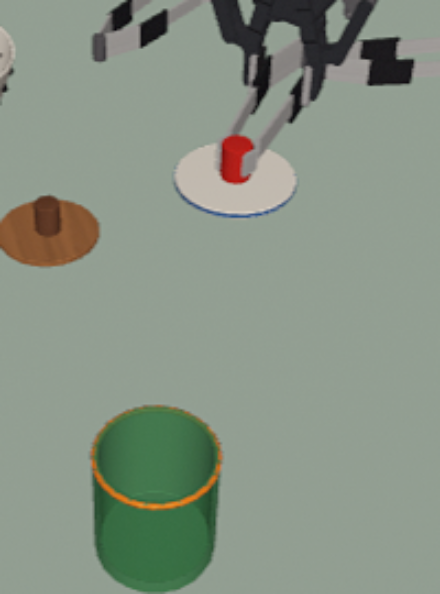

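View pics/wrist6.png

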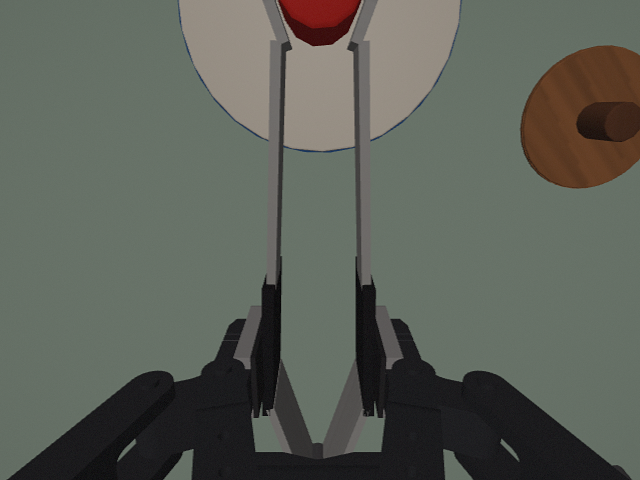

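The lid is held firmly. I measure its tilt and centre, and compare it in the scene and side cameras to get their biases for the jar.

```bash
python3 - <<'E'
from h import *
T=np.load('pics/T6.npy');z=np.load('pics/wrist6.npz');p,d=z['p'],z['d'];W=wpts(d,T);h=cv2.cvtColor(p,cv2.COLOR_RGB2HSV)
def white(p):
    p=p.astype(int);return (p.min(2)>135)&(p[...,0]-p[...,1]<30)&(p[...,0]>=p[...,1])
m=(d>0)&white(p)&(W[...,2]>130)&(W[...,1]>-25);m[:, :]&=True
q=W[m];print(len(q),np.median(q,0));A=np.c_[q[:,:2]-q[:,:2].mean(0),np.ones(len(q))];x=np.linalg.lstsq(A,q[:,2],rcond=None)[0];print('slopes',x, 'zmean')
def hullof(m):
    m=cv2.morphologyEx(m.astype(np.uint8),cv2.MORPH_OPEN,np.ones((2,2)));c=max(cv2.findContours(m,cv2.RETR_EXTERNAL,cv2.CHAIN_APPROX_NONE)[0],key=cv2.contourArea);return cv2.convexHull(c)[:,0]
ht=hullof(m);ht=ht[(ht[:,1]>2)];P=plane('wrist',ht,x[2],T);P=P[(P[:,1]<15)];print('wrist circ',circ(P))
for n,f,b in(('scene','scene4',(175,205,333,376)),('side','side6',(210,250,325,390))):
    z=np.load(f'pics/{f}.npz');p=z['p'];m=np.zeros((480,640),bool);m[b[0]:b[1],b[2]:b[3]]=white(p)[b[0]:b[1],b[2]:b[3]]
    Wn=pts(n,z['d']);Q=Wn[m&(z['d']>0)];print(n,m.sum(),np.median(Q,0).round(1),circ(plane(n,hullof(m),153)))
E
```

```text
1236 [454.54120717  23.20086981 150.94913852]
slopes [-5.70922730e-03 -9.69395316e-03  1.50944287e+02] zmean
wrist circ (array([0., 0.]), 0.0)
scene 379 [474.6  50.6 150.8] (array([467.4,  40.9]), 41.9)
side 1149 [454.5  48.  152. ] (array([456.2,  42.7]), 45.6)
```

Tilt is about 0.6° and the plate top is at about 151, so the lid is at z≈137 and TCP minus lid is about 20. Comparing the cameras, I take the jar as about (467,260). Carrying the lid over at this height, then comparing it with the jar in the same views.

```bash
python3 -m pendant '[[[0.4,0,0.01,0,0],[0.4,0.001,0.03,0,0],[0.4,0.002,0.055,0,0],[0.4,0.003,0.08,0,0],[0.4,0.004,0.105,0,0],[0.4,0.005,0.13,0,0],[0.4,0.006,0.155,0,0],[0.4,0.007,0.18,0,0],[0.4,0.008,0.202,0,0],[0.4,0.009,0.216,0,0],[0.4,0.009,0.223,0,0],[0.4,0.009,0.223,0,0],[0.4,0.009,0.223,0,0],[0.4,0.009,0.223,0,0]]]' 35
python3 - <<'E'
from h import *
s=monitor.sense();print(s['eef_pos'],s['force'],s['grip_width'])
p,d=cap('scene','scene5');a=cv2.resize(p[140:270,380:500],None,fx=4,fy=4)
cv2.imwrite('pics/s5.png',a[:,:,::-1])
p,d=cap('side','side7');cv2.imwrite('pics/s7.png',cv2.resize(p[220:430,230:430],None,fx=2.8,fy=2.8)[:,:,::-1])
p,d=cap('wrist','wrist7');T=wT(s);np.save('pics/T7',T)
E
```

```text
time_s: 8.95
eef_pos: [450.5, 149.5, 158.3]
ee_rot: [0.0, 0.997, -0.077, -0.0]
force: [-0.0, -0.7, -2.4]
grip_width: 0.442
[450.51427313 149.45529316 158.26112536] [-0.02470913 -0.67687389 -2.40449068] 0.4418971316442868
```

View pics/s5.png

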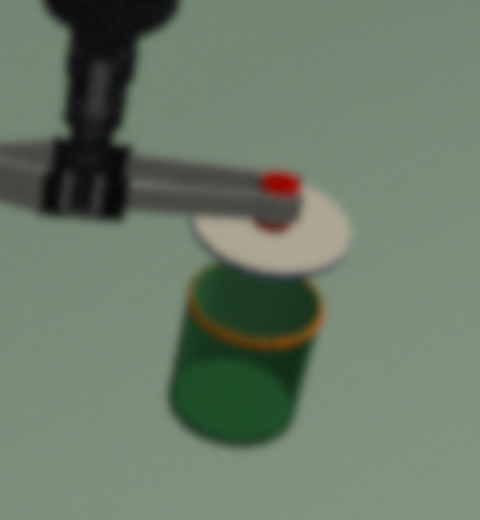

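View pics/s7.png

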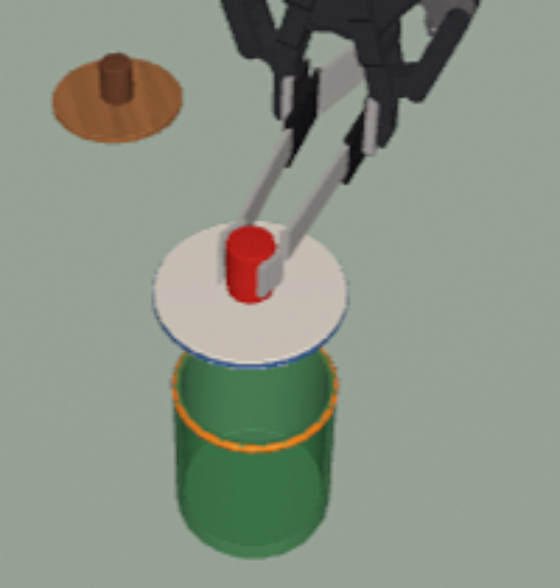

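View pics/wrist7.png

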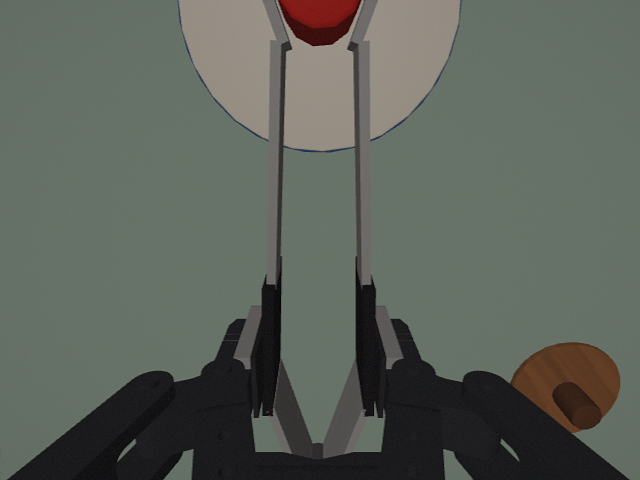

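```bash
python3 - <<'E'
from h import *
def hullof(m):
    c=max(cv2.findContours(m.astype(np.uint8),cv2.RETR_EXTERNAL,cv2.CHAIN_APPROX_NONE)[0],key=cv2.contourArea);return cv2.convexHull(c)[:,0]
for n,f,b,br in(('scene','scene5',(180,212,425,472),(190,235,420,466)),('side','side7',(295,354,280,360),(340,385,288,354))):
    z=np.load(f'pics/{f}.npz');p=z['p'];d=z['d'];Wn=pts(n,d);h=cv2.cvtColor(p,cv2.COLOR_RGB2HSV)
    m=np.zeros((480,640),bool);m[b[0]:b[1],b[2]:b[3]]=1
    m&=(Wn[...,2]>125)&(Wn[...,2]<162)&(d>0)&(h[...,1]<150)
    hu=hullof(m);P=plane(n,hu,151);c0,r=circ(P)
    print(n,'lid',m.sum(),c0,r,'ext mid',((P.min(0)+P.max(0))/2).round(1),np.ptp(P,0).round(1))
    o0=np.load(f'pics/{n}0.npz')['p'];o=cv2.cvtColor(o0,cv2.COLOR_RGB2HSV)
    s=np.zeros_like(m);
    if n=='scene': s[200:235,420:466]=1
    else: s[330:390,285:355]=1
    ring=(o[...,0]>5)&(o[...,0]<25)&(o[...,1]>100)&s
    P=plane(n,hullof(ring),90);print('  ring ext mid',((P.min(0)+P.max(0))/2).round(1),np.ptp(P,0).round(1),circ(P))
E
```

```text
scene lid 552 [473.1 258.7] 47.1 ext mid [475.4 258.8 151. ] [88.6 92.   0. ]
  ring ext mid [489.4 260.7  90. ] [46.8 80.4  0. ] (array([472.7, 261.1]), 39.9)
side lid 2277 [469.1 261.2] 47.1 ext mid [469.2 263.2 151. ] [92.5 91.4  0. ]
  ring ext mid [463.5 283.3  90. ] [80.4 45.5  0. ] (array([464.2, 265.7]), 40.6)
```

The lateral (most reliable) axes say the lid should move about -4 mm in x and +2.5 mm in y. I apply that and lower to just above the rim.

```bash
python3 -m pendant '[[[0.4,-0.0035,0.0025,-0.008,0],[0.4,-0.0035,0.0025,-0.02,0],[0.4,-0.0035,0.0025,-0.032,0],[0.4,-0.0035,0.0025,-0.042,0],[0.4,-0.0035,0.0025,-0.042,0],[0.4,-0.0035,0.0025,-0.042,0],[0.4,-0.0035,0.0025,-0.042,0]]]' 35
python3 - <<'E'
from h import *
s=monitor.sense();print(s['eef_pos'],s['force'],s['grip_width'])
p,d=cap('scene','scene6');a=cv2.resize(p[140:270,390:490],None,fx=4,fy=4)
p,d=cap('side','side8');b=cv2.resize(p[250:430,255:385],None,fx=3,fy=3)
o=np.zeros((545,800,3),np.uint8);o[:a.shape[0],:400]=a;o[:540,405:795]=b;cv2.imwrite('pics/ab8.png',o[:,:,::-1])
E
```

```text
time_s: 9.8
eef_pos: [447.3, 152.5, 116.8]
ee_rot: [-0.0, 0.997, -0.077, 0.0]
force: [0.2, 0.8, -2.2]
grip_width: 0.441
[447.28881394 152.54268135 116.76442311] [ 0.15866326  0.7829166  -2.2468248 ] 0.44083263188000643
```

View pics/ab8.png

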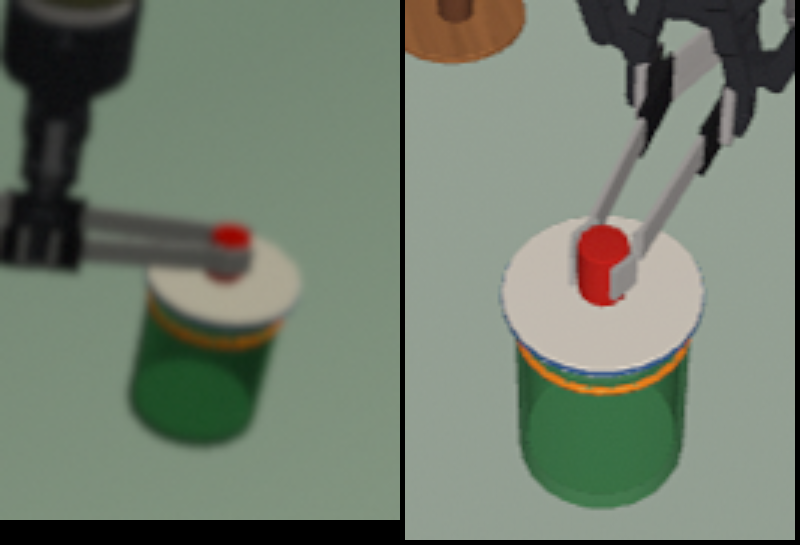

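Both views show the lid centred (side: lid 502-704, ring 518-690). Lowering gently until contact.

```bash
python3 -m pendant '[[[0.4,0,0,-0.004,0],[0.4,0,0,-0.008,0],[0.4,0,0,-0.011,0],[0.4,0,0,-0.011,0],[0.4,0,0,-0.011,0],[0.4,0,0,-0.011,0]]]' 35
python3 -m pendant '[[[0.4,0,0,-0.001,0],[0.4,0,0,-0.002,0],[0.4,0,0,-0.003,0],[0.4,0,0,-0.003,0],[0.4,0,0,-0.003,0],[0.4,0,0,-0.003,0]]]' 35
python3 - <<'E'
from h import *
s=monitor.sense();print(s['eef_pos'],s['force'],s['grip_width'])
p,d=cap('scene','scene7');a=cv2.resize(p[140:270,390:490],None,fx=4,fy=4)
p,d=cap('side','side9');b=cv2.resize(p[250:430,255:385],None,fx=3,fy=3)
o=np.zeros((545,800,3),np.uint8);o[:a.shape[0],:400]=a;o[:540,405:795]=b;cv2.imwrite('pics/ab9.png',o[:,:,::-1])
E
```

```text
time_s: 10.5
eef_pos: [447.1, 152.5, 105.4]
ee_rot: [-0.0, 0.997, -0.077, 0.0]
force: [1.1, 0.2, -2.1]
grip_width: 0.441
time_s: 11.1
eef_pos: [447.0, 152.5, 102.3]
ee_rot: [0.0, 0.997, -0.077, 0.0]
force: [0.9, 0.7, -2.3]
grip_width: 0.44
[447.0280671  152.48968949 102.32544558] [ 0.92658057  0.67603527 -2.30067868] 0.44010735757485686
```

View pics/ab9.png

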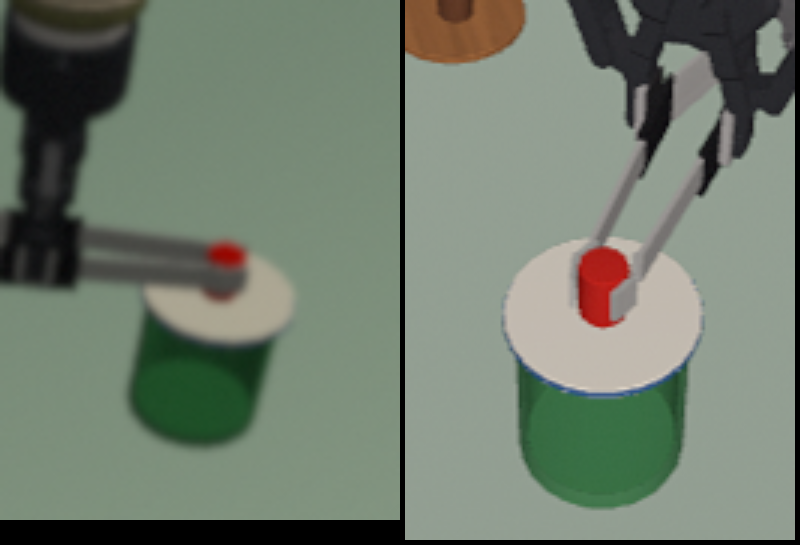

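The ring is covered, but the force still carries the lid's full weight (-2.3 N). Easing down in 1 mm steps.

```bash
python3 -m pendant '[[[0.4,0,0,-0.0005,0],[0.4,0,0,-0.001,0],[0.4,0,0,-0.001,0],[0.4,0,0,-0.001,0]]]' 35
python3 -m pendant '[[[0.4,0,0,-0.0005,0],[0.4,0,0,-0.001,0],[0.4,0,0,-0.001,0],[0.4,0,0,-0.001,0]]]' 35
```

```text
time_s: 11.6
eef_pos: [447.1, 152.5, 101.4]
ee_rot: [-0.0, 0.997, -0.077, 0.0]
force: [0.6, -0.9, -2.1]
grip_width: 0.437
time_s: 12.0
eef_pos: [447.1, 152.5, 100.4]
ee_rot: [-0.0, 0.997, -0.077, 0.0]
force: [1.0, 0.5, -0.0]
grip_width: 0.436
```

Contact: the load is off at TCP z 100.4. Opening the jaws gradually to 49 mm.

```bash
python3 -m pendant '[[[0.1,0,0,-0.0003,0],[0.05,0,0,-0.0003,0],[0,0,0,-0.0003,0],[-0.05,0,0,-0.0003,0],[-0.1,0,0,-0.0003,0],[-0.14,0,0,-0.0003,0],[-0.14,0,0,-0.0003,0],[-0.14,0,0,-0.0003,0],[-0.14,0,0,-0.0003,0]]]' 35
python3 - <<'E'
from h import *
s=monitor.sense();print(s['eef_pos'],s['force'],s['grip_width'])
p,d=cap('scene','scene8');a=cv2.resize(p[140:270,390:490],None,fx=4,fy=4)
p,d=cap('side','side10');b=cv2.resize(p[250:430,255:385],None,fx=3,fy=3)
o=np.zeros((545,800,3),np.uint8);o[:a.shape[0],:400]=a;o[:540,405:795]=b;cv2.imwrite('pics/ab10.png',o[:,:,::-1])
cap('wrist','wrist10')
E
```

```text
time_s: 12.9
eef_pos: [447.0, 152.5, 100.0]
ee_rot: [-0.0, 0.997, -0.077, 0.0]
force: [-0.1, 0.1, -1.7]
grip_width: 0.572
[447.02825954 152.48968635 100.00934682] [-0.07592609  0.07533213 -1.68646608] 0.5718313361967802
```

View pics/ab10.png

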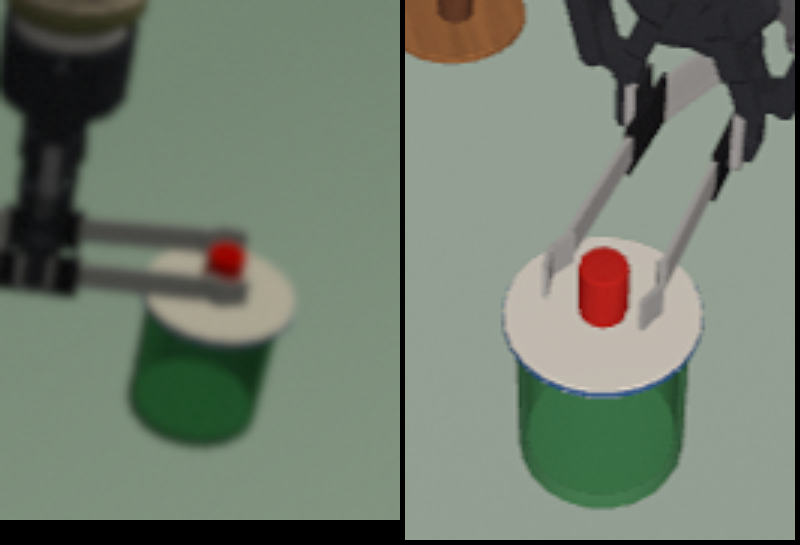

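View pics/wrist10.png

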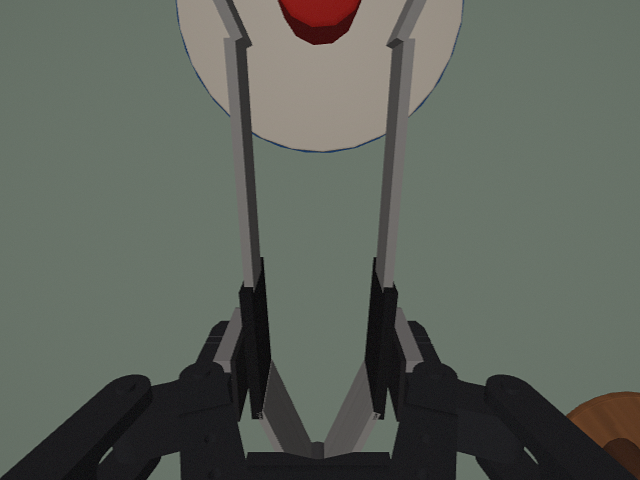

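The lid is seated level and the jaws are clear of the knob on both sides. I'll raise straight up, retreat to -y, and lay the tongs near (447,-98) where it's empty.

```bash
python3 -m pendant '[[[-0.14,0,0,0.01,0],[-0.14,0,0,0.03,0],[-0.14,0,0,0.055,0],[-0.14,0,0,0.06,0],[-0.14,0,-0.03,0.06,0],[-0.14,0,-0.07,0.06,0],[-0.14,0,-0.11,0.06,0],[-0.14,0,-0.15,0.06,0],[-0.14,0,-0.19,0.06,0],[-0.14,0,-0.23,0.06,0],[-0.14,0,-0.25,0.06,0],[-0.14,0,-0.25,0.06,0],[-0.14,0,-0.25,0.06,0]]]' 35
python3 -m pendant '[[[-0.14,0,0,-0.04,0],[-0.14,0,0,-0.08,0],[-0.14,0,0,-0.12,0],[-0.14,0,0,-0.14,0],[-0.14,0,0,-0.15,0],[-0.14,0,0,-0.153,0],[-0.14,0,0,-0.153,0],[-0.14,0,0,-0.153,0]]]' 35
python3 -m pendant '[[[-0.14,0,0,-0.001,0],[-0.14,0,0,-0.002,0],[-0.14,0,0,-0.002,0],[-0.14,0,0,-0.002,0]]]' 35
```

```text
time_s: 14.35
eef_pos: [446.7, -97.2, 159.6]
ee_rot: [-0.0, 0.997, -0.077, -0.0]
force: [-0.4, 0.2, -2.6]
grip_width: 0.573
time_s: 15.15
eef_pos: [447.7, -97.6, 8.0]
ee_rot: [0.0, 0.997, -0.077, 0.001]
force: [-0.1, -0.2, -0.3]
grip_width: 0.572
time_s: 15.55
eef_pos: [447.2, -97.6, 5.2]
ee_rot: [0.0, 0.997, -0.077, 0.0]
force: [0.8, 1.2, -0.6]
grip_width: 0.572
```

```bash
python3 -m pendant '[[[-0.14,0,0,-0.001,0],[-0.14,0,0,-0.001,0],[-0.14,0,0,-0.001,0]]]' 35
python3 - <<'E'
from h import *
s=monitor.sense();print(s['eef_pos'],s['force'],s['grip_width'])
p,d=cap('scene','scene9')
p,d=cap('side','side11')
E
```

```text
time_s: 15.85
eef_pos: [447.0, -97.5, 4.0]
ee_rot: [0.0, 0.997, -0.077, 0.0]
force: [-0.0, 0.7, -0.6]
grip_width: 0.571
[447.03174365 -97.5395792    3.98183917] [-0.04367888  0.71865165 -0.63802803] 0.5707898606994979
```

View pics/side11.png

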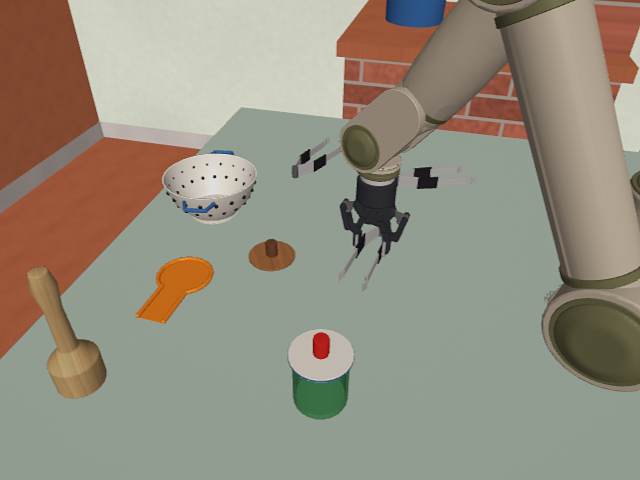

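The side view shows the tongs on the counter below the gripper at (365,255), clear of both lids, with the lid level on the jar at (320,355). Opening and lifting away.

```bash
python3 -m pendant '[[[-0.3,0,0,0,0],[-0.6,0,0,0,0],[-1,0,0,0,0],[-1,0,0,0,0],[-1,0,0,0,0],[-1,0,0,0.01,0],[-1,0,0,0.03,0],[-1,0,0,0.07,0],[-1,0,0,0.12,0],[-1,0,0,0.17,0],[-1,0,0,0.2,0],[-1,0,0,0.2,0],[-1,0,0,0.2,0]]]' 35
python3 - <<'E'
from h import *
s=monitor.sense();print(s['eef_pos'],s['force'],s['grip_width'])
p,d=cap('scene','scene10')
p,d=cap('side','side12');W=pts('side',d)
h=cv2.cvtColor(p,cv2.COLOR_RGB2HSV);m=np.zeros((480,640),bool);m[325:385,280:360]=1;m&=(d>0)&(h[...,1]<60)&(W[...,2]>92)
q=W[m];A=np.c_[q[:,:2]-q[:,:2].mean(0),np.ones(len(q))];print('lid plane',len(q),np.linalg.lstsq(A,q[:,2],rcond=None)[0].round(3),'centre',((q.min(0)+q.max(0))/2).round(1))
for f in('side0','side12'):
    z=np.load(f'pics/{f}.npz');hh=cv2.cvtColor(z['p'],cv2.COLOR_RGB2HSV)
    g=(hh[...,0]>50)&(hh[...,0]<85)&(hh[...,1]>110);g[:380]=0;v,u=np.nonzero(g);print(f,'jar base px',u.min(),u.max(),v.max())
    b=(hh[...,0]>4)&(hh[...,0]<18)&(hh[...,1]>100);b[:235]=0;b[275:]=0;b[:,:245]=0;b[:,300:]=0;v,u=np.nonzero(b);print('wood px',u.mean().round(1),v.mean().round(1))
s=monitor.sense();p,d=cap('wrist','wrist12');W=wpts(d,wT(s));W[d==0]=np.nan;print('tongs top z',np.nanpercentile(W[200:380,230:400,2],99.5))
E
```

```text
time_s: 17.25
eef_pos: [446.8, -97.4, 204.4]
ee_rot: [0.0, 0.997, -0.077, 0.0]
force: [-0.1, 0.2, -0.6]
grip_width: 0.994
[446.83161617 -97.41676142 204.39478293] [-0.05889835  0.19600421 -0.5954787 ] 0.993608140880335
lid plane 2316 [ 3.0000e-03 -2.0000e-03  9.6812e+01] centre [465.5 263.9 109.9]
side0 jar base px 293 347 418
wood px 271.4 255.3
side12 jar base px 293 347 418
wood px 271.4 255.3
tongs top z 30.34386099425882
```

View pics/scene10.png

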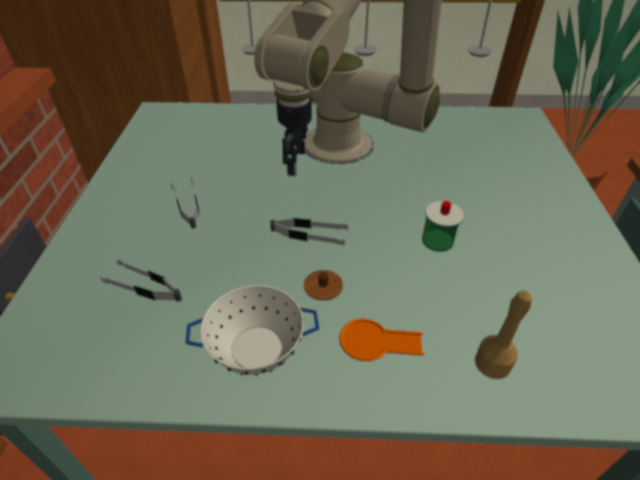

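View pics/side12.png

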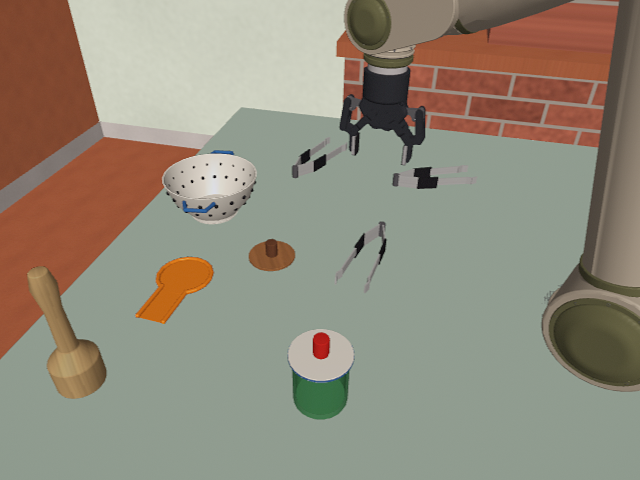

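View pics/wrist12.png

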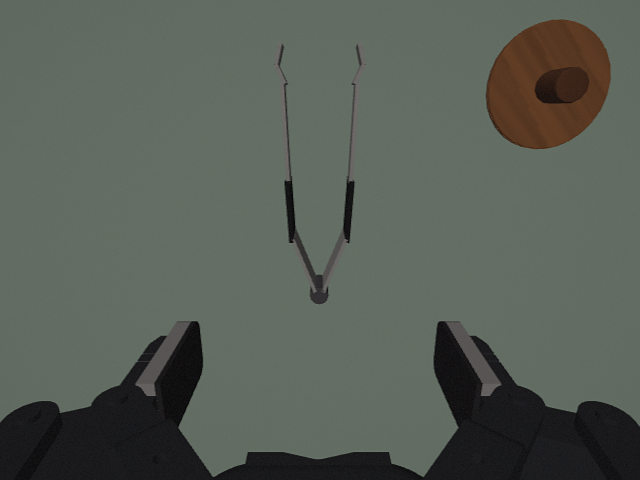

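The final views show the lid level on the jar with its plate at 96.8 mm (96 expected). Jar and wooden lid pixels are unchanged, and the tongs lie flat, clear and released. Handing in.

```bash
python3 -c "
from rig import order
print(order.finish_job())"
```

```text
the job is handed in; nothing more can be done
None
```

The enamel lid is on the glass jar, the tongs are on the counter out of the hand, and the job was handed in at about 17 s of the 54 s allowed. I took the leftmost tongs by the black grips, squeezed the jaws shut on the red knob, carried the lid over, and lowered it until the jar took its weight. Then I opened the jaws, backed away, and laid the tongs near (447, -98) mm. The fingers never came near the lid in any picture.

Last checks before handing in:
- **Lid:** plate top at 96.8 mm (96 expected when seated), tilt about 0.2°. It sits within about 1 mm of the ring's centre in the side view; that comparison is good to about 3 mm.
- **Jar and wooden lid:** in the side view their pixels were identical to the start.
- **Tongs:** lying flat with their top at 30 mm, clear of both lids. The gripper was open about 200 mm above the counter, touching nothing.

The scene and side cameras disagreed by up to about 8 mm on the jar's position. I settled it by comparing the lid and the jar's ring in the same views, using each camera's sideways axis. No check failed.

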